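# Click the griddle timer's thumbwheel round to its red tab and start it

### The job

Set the griddle timer: with a fingertip, flick the tabs of its black thumbwheel counter-clockwise (seen from above) until the wheel rests with its red tab at the yellow pointer, without running past it, and only then press the green start button down fully and let it come up again. Only push, gently: pinch, lift or carry nothing, and leave the canister, the spoon rest and the scraper where they are.

Things in the scene. Friction and masses are not known exactly. Their poses are not given: they have to be found in the camera images.
- timer: griddle timer, a grey box fixed to the counter, 160 mm (its x) by 250 mm (its y), flat top (deck) 38 mm above its origin; origin: centre of the underside, on the counter; z up. In its frame the wheel's vertical axis is at x 0, y +45 mm, the start button at x 0, y -83 mm. The near side (-x) of the wheel is free for the finger.
- wheel_axis (a point): point on the wheel's axis at the height of its top, 66 mm above the counter; axes as the timer's, does not turn. Wheel: black disc of radius 40 mm with six radial tabs 60 degrees apart (one red, five white), 10 mm wide, reaching to radius 60 mm. Disc and tabs: top 66, underside 48 mm above the counter. Gap between tabs about 40 mm at radius 50 mm, where a closed fingertip fits.
- pointer (a point): top of the yellow pointer, a fixed post (12 x 22 mm, 62 mm high) at the far side (timer's +x) of the wheel with a point towards it; this point is 66 mm from the wheel's axis, 62 mm above the counter
- red_tab (a point): outer end of the red tab's top face, 60 mm from the wheel's axis, 66 mm above the counter; turns with the wheel
- wheel (a joint): wheel angle in rad: 0 with the red tab at the pointer, growing counter-clockwise from above. Sprung clicks every 60 degrees (1.047), a tab then standing at the pointer; starts 2, 3 or 4 clicks short (about -2.09, -3.14, -4.19). A click takes 2 to 4 N at a tab; past half-way (30 degrees) the wheel snaps on to the next click by itself and stays. It also turns backwards.
- start (a joint): travel of the start button in m: 0 up, 0.007 fully down
- start_top (a point): centre of the top face of the green start button (radius 17 mm, pressed straight down, 7 mm travel, about 4 N when fully down, springs back); moves with the button
- canister: lidded steel canister, 100 mm across, 104 mm high, 118 mm with its knob; origin: centre of the underside. Bystander.
- spoon_rest: blue ceramic spoon rest, dish 104 mm across, 18 mm high, with a lug 45 mm long towards its -x; origin: centre of the dish's underside. Bystander.
- scraper: red plastic scraper lying flat, blade 100 x 110 mm to its +x, handle 110 mm long and 18 mm high to its -x; origin: underside where blade and handle meet. Bystander.

How it is judged:
By the outcome, as a careful person would: the job done as asked, in the order asked, and still so for the second after the job is handed in, with the robot touching nothing.
It also fails if it takes over 72 s, if anything falls off the work surface, if the arm or the gripper's body presses on something with over 40 N, if the wrist force passes 120 N, or if a joint passes its speed limit or range.

### The arm

A 6-joint arm with a two-finger parallel gripper is mounted at the origin on the work surface. World frame = base frame: x ahead of the robot, y to its left, z up, the work surface at z = 0. Lengths are in m, angles in degrees, forces in N, time in s.
With the tool pointing down it reaches from about 0.3 to 0.75 m from the base axis. Payload 8.5 kg.
Tool frame: the origin (TCP) lies between the finger pads; the fingertips stand 25 mm ahead of it and the grasp point (between the pads) lies 6 mm ahead of it; z points along the fingers, y is the line along which they close (so a half turn about z gives the same grasp; the last joint's range is limited). The gripper opens to 88 mm and grips with 3 to 60 N. Pads are 18 mm wide; open, the fingers measure 123 mm over their backs; the gripper's body (75 mm by 187 mm) begins 45 mm behind the grasp point.
Start: joints at [51.263, 21.807, 74.336, -0, 83.858, -12.336], TCP at [0.245, 0.493, 0.264] pointing down, gripper open.
Joint ranges: [-178.18, 178.18], [-50.72, 133.34], [12.68, 142.11], [-81.47, 261.47], [9.98, 163.14], [-165.26, 165.26]. Speed limits (degrees/s): [136.94, 136.94, 180, 180, 180, 180].

### API

Orientations are given as a 3x3 rotation matrix whose columns are the frame's x, y, z axes.
In Python, from plant import r, cams gives the robot as it stands.
- The arm moves only by the tool arm_command, never from a script. Its argument "moves" is a list of rows, each an object of numbers: "fingers": the finger opening in cm, from 0 to 8.81; "tx", "ty", "tz": the shift along the tool's x, y, z in cm; "roll": the turn about the tool's z in rad. A call has 1 to 5 rows; each row shifts and turns the commanded pose from where the row before left it, along the tool's axes as they then stand; what a row does not reach is not made up. A row lasts 1/12 s, in which the tool goes at most 41.7 mm and 7.16 degrees, less where a joint would pass 70% of its speed; a pose out of reach is approached as far as the arm can. A call is refused whole if a number of a shift passes 4.17 or a number of a turn 0.125, either way. A call with a gripper value outside its range is refused whole. The fingers move at their own pace and stop on an object; the grip force is fixed at half the most. Time passes only in rows, so rows that do not move let the fingers close. It gives the time, the measured TCP pose, the force, the opening and the grip force at its end, in the units of the state.
- r.observe(): the state, without advancing time (a new reading comes with each control period).
- cams.read_camera(name): name is "scene" or "side" or "wrist"; returns the picture (420x560x3 uint8, red, green, blue); there is no depth.
- cams.camera_info(name): a dict with "mtx" (3x3 intrinsics, pixels), "dist_coeffs" ([k1, k2, p1, p2, k3] as OpenCV has them; the pictures are not rectified), "R" (3x3) and "t" (3): a world point X has camera coordinates R X + t. Camera axes: x right, y down, z forward; pixel columns grow to the right and rows downward; lengths in m; the calibration is good to about 2 mm. A picture is of the moment at which its call begins: read the wrist's pose just before it. camera_info takes no time and is no camera call; for the wrist camera it gives the pose at the moment of the call.
- r.close_job(): hands the job in; it is judged then, once.
The state is a dict: "time_s": time; "joint_positions": joint angles; "joint_velocities": joint speeds; "tau": joint torques, N m; "tool_pos": TCP position; "orientation": TCP orientation; "wrist_force": force on the tool from outside, world axes, zero at the start; "moment": the same for the moment, N m; "gripper_width": opening from 0.0 (shut) to 1.0 (fully open); "finger_force": force on a finger pad.
Only numpy, scipy, OpenCV 4.12 (cv2) and the standard library are available. Lean on these libraries where they do the work, as an engineer would, in place of code of your own. Each camera call takes 0.05 s, during which the arm holds its last target. There are 200 camera calls.

## Working session

There is one attempt and no reset: what is moved stays moved. The work goes in short steps, Python scripts to look and compute and a tool call to move; the robot and the scene stay as the last step left them, time stands still between calls to the robot, and variables do not carry over. Pictures are saved under pics/ and viewed, at most 10 in all, crops included, and the job is handed in when it is done.

Besides the shell and the picture viewer there is one more tool, called after "Emit:" by a JSON object that holds its "fn" and its "kwargs", one argument or row to a line. arm_command: Moves the arm, as the interface text tells. Its arguments: {"type":"object","properties":{"moves":{"type":"array","items":{"type":"object","properties":{"fingers":{"type":"number"},"tx":{"type":"number"},"ty":{"type":"number"},"tz":{"type":"number"},"roll":{"type":"number"}}}}},"required":["moves"]}

```bash
mkdir -p pics; ls
python3 - <<'E'
from plant import r,cams
import cv2,numpy as np
s=r.observe();print(s['time_s'],s['tool_pos'],np.round(s['orientation'],3).tolist(),s['gripper_width'])
for n in("scene","side"):
    cv2.imwrite(f'pics/{n}0.png',cams.read_camera(n)[:,:,::-1])
E
```

```text
pics
0.0 [0.24441395 0.49243897 0.26315655] [[-0.896, 0.445, -0.001], [0.445, 0.896, -0.001], [0.0, -0.001, -1.0]] 1.0016902066474558
```

View pics/scene0.png

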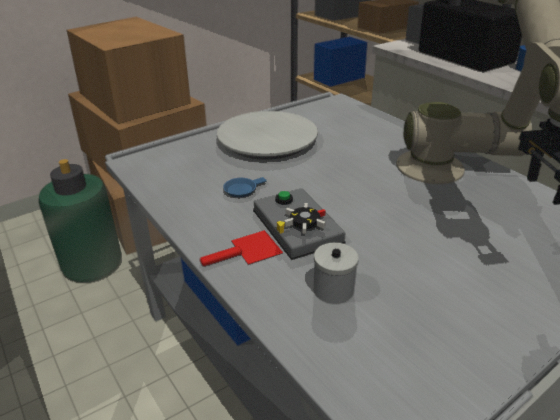

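View pics/side0.png

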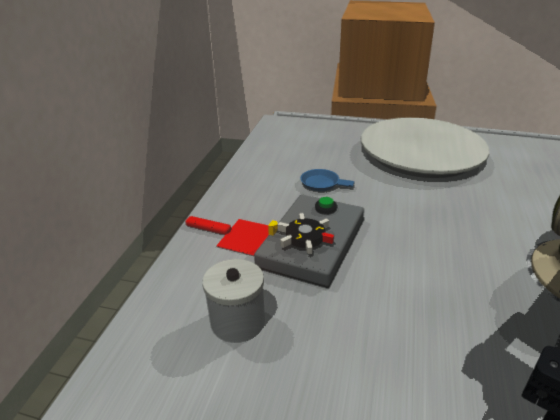

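The scene view shows the button at (285,197), the wheel at (305,216), the pointer at (281,227) and the red tab at (321,213). The side view has them at (326,203), (306,230), (274,228) and (328,238). The red tab looks opposite the pointer, so about 3 clicks short.

```bash
cat > h.py <<'E'
import numpy as np,cv2
from plant import r,cams
def ray(n,p,ci=None):
    c=ci or cams.camera_info(n);K,d,R,t=[np.array(c[k],float) for k in("mtx","dist_coeffs","R","t")]
    u=cv2.undistortPoints(np.array([[p]],float),K,d)[0,0]
    return -R.T@t,R.T@np.array([*u,1])
def plane(n,p,z,ci=None):
    o,v=ray(n,p,ci);return o+v*(z-o[2])/v[2]
def proj(n,X,ci=None):
    c=ci or cams.camera_info(n);K,d,R,t=[np.array(c[k],float) for k in("mtx","dist_coeffs","R","t")]
    return cv2.projectPoints(np.array(X,float).reshape(-1,3),cv2.Rodrigues(R)[0],t,K,d)[0][:,0]
E
python3 - <<'E'
from h import *
P=dict(button=(.045,[(285,196),(326,202)]),wheel=(.066,[(305,215),(306,229)]),ptr=(.062,[(281,224),(274,224)]),red=(.066,[(321,212),(328,237)]))
for k,(z,p) in P.items():
    for n,q in zip(("scene","side"),p): print(k,n,plane(n,q,z).round(3))
E
```

```text
button scene [ 0.544 -0.081  0.045]
button side [ 0.555 -0.087  0.045]
wheel scene [0.576 0.053 0.066]
wheel side [0.574 0.055 0.066]
ptr scene [0.648 0.044 0.062]
ptr side [0.643 0.046 0.062]
red scene [0.533 0.067 0.066]
red side [0.526 0.072 0.066]
```

Emit:
{"fn": "arm_command", "kwargs": {
  "moves": [
    {"fingers": 0,"roll": 0.12},
    {"fingers": 0,"roll": 0.12},
    {"fingers": 0,"roll": 0.12},
    {"fingers": 0,"roll": 0.12},
    {"fingers": 0,"roll": 0.12}
  ]
}}

```text
schema error: expected keys fingers, tx, ty, tz, roll
```

Emit:
{"fn": "arm_command", "kwargs": {
  "moves": [
    {"fingers": 0,"roll": 0.12},
    {"fingers": 0,"roll": 0.12},
    {"fingers": 0,"roll": 0.12},
    {"fingers": 0,"roll": 0.12},
    {"fingers": 0,"roll": 0.12}
  ]
}}

```text
schema error: expected keys fingers, tx, ty, tz, roll
```

Run:
```python
from h import *
s=r.observe();R=s['orientation'];p=s['tool_pos'];print(s['time_s'],p,np.round(R,3).tolist(),s['gripper_width'])
print(R.T@(np.array([.47,.07,p[2]])-p))
print(plane("scene",(335,295),0),plane("side",(236,333),0),cams.camera_info("wrist"))
```

```text
0.1 [0.24441755 0.49245206 0.26319997] [[-0.896, 0.445, -0.001], [0.445, 0.896, -0.001], [0.0, -0.001, -1.0]] 0.9990913395398168
[-3.89914100e-01 -2.78064963e-01  2.34948030e-04]
[0.66183728 0.27937302 0.        ] [0.64797354 0.29105456 0.        ] {'mtx': array([[368.79052493,   0.        , 275.06778429],
       [  0.        , 368.79052493, 208.51648697],
       [  0.        ,   0.        ,   1.        ]]), 'dist_coeffs': array([-0.04259777,  0.        ,  0.        ,  0.        ,  0.        ]), 'R': array([[ 4.44784860e-01,  8.95637267e-01, -5.61149163e-04],
       [ 8.49943221e-01, -4.21894883e-01,  3.15596624e-01],
       [ 2.82423352e-01, -1.40849545e-01, -9.48893279e-01]]), 't': array([-0.55008409, -0.04407593,  0.39081035])}
```

Emit:
{"fn": "arm_command", "kwargs": {
  "moves": [
    {"fingers": 0,"tx": 0,"ty": 0,"tz": 0,"roll": 0.12},
    {"fingers": 0,"tx": 0,"ty": 0,"tz": 0,"roll": 0.12},
    {"fingers": 0,"tx": 0,"ty": 0,"tz": 0,"roll": 0.12},
    {"fingers": 0,"tx": 0,"ty": 0,"tz": 0,"roll": 0.12},
    {"fingers": 0,"tx": 0,"ty": 0,"tz": 0,"roll": 0.12}
  ]
}}

```text
time_s: 0.52
tool_pos: [0.2444, 0.4925, 0.2634]
orientation: [[-0.483, 0.876, -0.001], [0.876, 0.483, -0.001], [-0.0, -0.001, -1.0]]
wrist_force: [0.0, 0.2, 0.1]
gripper_width: 0.643
finger_force: 0.0
```

Emit:
{"fn": "arm_command", "kwargs": {
  "moves": [
    {"fingers": 0,"tx": 0,"ty": 0,"tz": 0,"roll": 0.12},
    {"fingers": 0,"tx": 0,"ty": 0,"tz": 0,"roll": 0.12},
    {"fingers": 0,"tx": 0,"ty": 0,"tz": 0,"roll": 0.12},
    {"fingers": 0,"tx": 0,"ty": 0,"tz": 0,"roll": 0.12},
    {"fingers": 0,"tx": 0,"ty": 0,"tz": 0,"roll": 0.12}
  ]
}}

```text
time_s: 0.93
tool_pos: [0.2444, 0.4925, 0.2634]
orientation: [[0.096, 0.995, -0.001], [0.995, -0.096, -0.001], [-0.001, -0.0, -1.0]]
wrist_force: [1.0, -0.8, 1.2]
gripper_width: 0.267
finger_force: 0.0
```

Emit:
{"fn": "arm_command", "kwargs": {
  "moves": [
    {"fingers": 0,"tx": 0,"ty": 0,"tz": 0,"roll": 0.09},
    {"fingers": 0,"tx": 0,"ty": 0,"tz": 0,"roll": 0},
    {"fingers": 0,"tx": 0,"ty": 0,"tz": 0,"roll": 0}
  ]
}}

```text
time_s: 1.18
tool_pos: [0.2445, 0.4925, 0.2635]
orientation: [[0.176, 0.984, -0.0], [0.984, -0.176, -0.0], [-0.0, -0.0, -1.0]]
wrist_force: [-0.8, -0.0, 0.4]
gripper_width: 0.038
finger_force: 0.0
```

Run:
```python
from h import *
s=r.observe();R=s['orientation'];p=s['tool_pos'];print(s['time_s'],p,np.round(R,3).tolist(),s['gripper_width'])
print(R.T@(np.array([.49,.08,p[2]])-p))
```

```text
1.1833 [0.2444808  0.49254627 0.26352425] [[0.176, 0.984, -0.0], [0.984, -0.176, -0.0], [-0.0, -0.0, -1.0]] 0.03848795738121701
[-3.62838163e-01  3.14360559e-01  8.54550707e-05]
```

Emit:
{"fn": "arm_command", "kwargs": {
  "moves": [
    {"fingers": 0,"tx": -2.4,"ty": 2.1,"tz": 0,"roll": 0},
    {"fingers": 0,"tx": -2.4,"ty": 2.1,"tz": 0,"roll": 0},
    {"fingers": 0,"tx": -2.4,"ty": 2.1,"tz": 0,"roll": 0},
    {"fingers": 0,"tx": -2.4,"ty": 2.1,"tz": 0,"roll": 0},
    {"fingers": 0,"tx": -2.4,"ty": 2.1,"tz": 0,"roll": 0}
  ]
}}

```text
time_s: 1.6
tool_pos: [0.3267, 0.3544, 0.2637]
orientation: [[0.175, 0.984, -0.0], [0.984, -0.175, -0.0], [-0.0, -0.0, -1.0]]
wrist_force: [1.2, 0.7, 1.1]
gripper_width: 0.001
finger_force: 0.0
```

Emit:
{"fn": "arm_command", "kwargs": {
  "moves": [
    {"fingers": 0,"tx": -2.4,"ty": 2.1,"tz": 0,"roll": 0},
    {"fingers": 0,"tx": -2.4,"ty": 2.1,"tz": 0,"roll": 0},
    {"fingers": 0,"tx": -2.4,"ty": 2.1,"tz": 0,"roll": 0},
    {"fingers": 0,"tx": -2.4,"ty": 2.1,"tz": 0,"roll": 0},
    {"fingers": 0,"tx": -2.4,"ty": 2.1,"tz": 0,"roll": 0}
  ]
}}

```text
time_s: 2.02
tool_pos: [0.4087, 0.2174, 0.2638]
orientation: [[0.176, 0.984, 0.0], [0.984, -0.176, 0.0], [0.0, 0.0, -1.0]]
wrist_force: [0.7, 0.7, 0.7]
gripper_width: 0.007
finger_force: 0.0
```

Emit:
{"fn": "arm_command", "kwargs": {
  "moves": [
    {"fingers": 0,"tx": -2.4,"ty": 2.1,"tz": 0,"roll": 0},
    {"fingers": 0,"tx": -2.4,"ty": 2.1,"tz": 0,"roll": 0},
    {"fingers": 0,"tx": -2.4,"ty": 2.1,"tz": 0,"roll": 0},
    {"fingers": 0,"tx": -2.4,"ty": 2.1,"tz": 0,"roll": 0},
    {"fingers": 0,"tx": -2.4,"ty": 2.1,"tz": 0,"roll": 0}
  ]
}}

```text
time_s: 2.43
tool_pos: [0.4905, 0.0805, 0.2637]
orientation: [[0.176, 0.984, -0.0], [0.984, -0.176, 0.0], [0.0, -0.0, -1.0]]
wrist_force: [0.3, 0.3, 0.4]
gripper_width: 0.002
finger_force: 0.0
```

Emit:
{"fn": "arm_command", "kwargs": {
  "moves": [
    {"fingers": 0,"tx": 0,"ty": 0,"tz": 0,"roll": 0},
    {"fingers": 0,"tx": 0,"ty": 0,"tz": 0,"roll": 0},
    {"fingers": 0,"tx": 0,"ty": 0,"tz": 0,"roll": 0}
  ]
}}

```text
time_s: 2.68
tool_pos: [0.4896, 0.0824, 0.2636]
orientation: [[0.178, 0.984, -0.001], [0.984, -0.178, 0.0], [0.0, -0.001, -1.0]]
wrist_force: [-0.8, -0.1, 0.5]
gripper_width: 0.007
finger_force: 0.0
```

Run:
```python
from h import *
s=r.observe();print(s['time_s'],s['tool_pos'],s['wrist_force'])
cv2.imwrite('pics/w1.png',cams.read_camera("wrist")[:,:,::-1])
```

```text
2.6833 [0.48960703 0.08243433 0.26360246] [-0.76530265 -0.07811068  0.54921023]
```

View pics/w1.png

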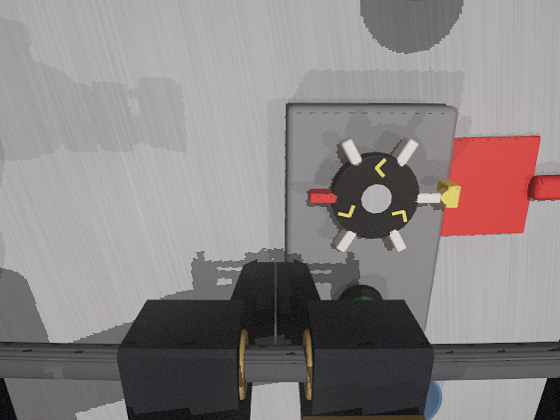

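The wrist view shows the wheel hub at (376,197), the red tab end at (309,197), and the opposite white tab at the pointer (441,198). That is exactly 3 clicks short. The frame is well aligned with the timer.

Run:
```python
from h import *
s=r.observe();p=s['tool_pos'];R=s['orientation']
for k,q,z in(("hub",(376,197),.066),("red",(309,197),.066),("white",(441,198),.066),("ptr",(450,184),.062),("fingertip",(276,262),.2636-.025)):
    X=plane("wrist",q,z);print(k,X.round(4),"tool",(R.T@(X-p)).round(4))
```

```text
hub [0.578  0.0542 0.066 ] tool [-0.0126  0.0923  0.1977]
red [0.5182 0.0649 0.066 ] tool [-0.0126  0.0316  0.1977]
white [0.6366 0.0427 0.066 ] tool [-0.0134  0.152   0.1977]
ptr [0.647  0.0532 0.062 ] tool [-0.0013  0.1604  0.2017]
fingertip [0.4925 0.0915 0.2386] tool [0.0091 0.0015 0.0251]
```

Emit:
{"fn": "arm_command", "kwargs": {
  "moves": [
    {"fingers": 0,"tx": 1.2,"ty": -0.8,"tz": 3.6,"roll": 0},
    {"fingers": 0,"tx": 0,"ty": 0,"tz": 4,"roll": 0},
    {"fingers": 0,"tx": 0,"ty": 0,"tz": 4,"roll": 0},
    {"fingers": 0,"tx": 0,"ty": 0,"tz": 4,"roll": 0},
    {"fingers": 0,"tx": 0,"ty": 0,"tz": 2,"roll": 0}
  ]
}}

```text
time_s: 3.15
tool_pos: [0.482, 0.0966, 0.0844]
orientation: [[0.176, 0.984, -0.005], [0.984, -0.176, 0.0], [-0.001, -0.005, -1.0]]
wrist_force: [-0.5, 0.1, -0.0]
gripper_width: 0.004
finger_force: 0.0
```

Emit:
{"fn": "arm_command", "kwargs": {
  "moves": [
    {"fingers": 0,"tx": 0,"ty": 0,"tz": 1,"roll": 0},
    {"fingers": 0,"tx": 0,"ty": 0,"tz": 0,"roll": 0},
    {"fingers": 0,"tx": 0,"ty": 0,"tz": 0,"roll": 0}
  ]
}}

```text
time_s: 3.4
tool_pos: [0.484, 0.0961, 0.078]
orientation: [[0.177, 0.984, -0.0], [0.984, -0.177, 0.0], [-0.0, -0.0, -1.0]]
wrist_force: [-0.3, 0.4, -0.1]
gripper_width: 0.005
finger_force: 0.0
```

```bash
cat >> h.py <<'E'
HUB=np.array([.578,.0542,.066])
def st():
    s=r.observe();R=s['orientation'];d=R.T@(s['tool_pos']-HUB)
    print(s['time_s'],"x_t,y_t,tipz mm",(d[1]*1e3).round(1),(d[0]*1e3).round(1),round((s['tool_pos'][2]-.025)*1e3,1),s['wrist_force'].round(1),R[:,1].round(3))
E
python3 -c "
from h import *
st()"
```

```text
3.4 x_t,y_t,tipz mm -99.9 24.6 53.0 [-0.3  0.4 -0.1] [ 0.984 -0.177 -0.   ]
```

Emit:
{"fn": "arm_command", "kwargs": {
  "moves": [
    {"fingers": 0,"tx": 0,"ty": 2,"tz": 0,"roll": 0},
    {"fingers": 0,"tx": 0,"ty": 2,"tz": 0,"roll": 0},
    {"fingers": 0,"tx": 0,"ty": 0,"tz": 0,"roll": 0}
  ]
}}

```text
time_s: 3.65
tool_pos: [0.527, 0.0879, 0.0795]
orientation: [[0.179, 0.984, 0.006], [0.984, -0.179, -0.0], [0.001, 0.006, -1.0]]
wrist_force: [-0.1, 0.2, -0.7]
gripper_width: 0.003
finger_force: 0.0
```

Emit:
{"fn": "arm_command", "kwargs": {
  "moves": [
    {"fingers": 0,"tx": -0.4,"ty": 0,"tz": 0,"roll": 0},
    {"fingers": 0,"tx": -0.4,"ty": 0,"tz": 0,"roll": 0},
    {"fingers": 0,"tx": -0.4,"ty": 0,"tz": 0,"roll": 0},
    {"fingers": 0,"tx": -0.4,"ty": 0,"tz": 0,"roll": 0},
    {"fingers": 0,"tx": -0.4,"ty": 0,"tz": 0,"roll": 0}
  ]
}}

```text
time_s: 4.07
tool_pos: [0.5193, 0.0685, 0.0781]
orientation: [[0.179, 0.984, -0.0], [0.984, -0.179, 0.001], [0.0, -0.001, -1.0]]
wrist_force: [-0.8, 3.4, 2.4]
gripper_width: 0.004
finger_force: 1.7
```

Run:
```python
from h import *
st()
a=cams.read_camera("wrist");cv2.imwrite('pics/w2.png',a[:,:,::-1])
```

```text
4.0667 x_t,y_t,tipz mm -60.3 3.5 53.1 [-0.8  3.4  2.4] [ 0.984 -0.179 -0.001]
```

View pics/w2.png

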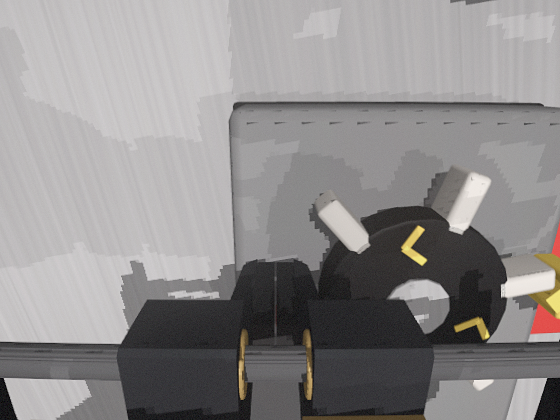

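The close view shows the finger beside the disc and the wheel turned about 10–15° counter-clockwise. I'll continue past half-way.

Emit:
{"fn": "arm_command", "kwargs": {
  "moves": [
    {"fingers": 0,"tx": -0.4,"ty": 0,"tz": 0,"roll": 0},
    {"fingers": 0,"tx": -0.4,"ty": 0,"tz": 0,"roll": 0},
    {"fingers": 0,"tx": -0.4,"ty": 0,"tz": 0,"roll": 0},
    {"fingers": 0,"tx": -0.4,"ty": 0,"tz": 0,"roll": 0},
    {"fingers": 0,"tx": 0,"ty": 0,"tz": 0,"roll": 0}
  ]
}}

```text
time_s: 4.53
tool_pos: [0.5171, 0.0518, 0.0776]
orientation: [[0.18, 0.984, -0.0], [0.984, -0.18, -0.001], [-0.001, -0.0, -1.0]]
wrist_force: [0.1, 0.7, -0.1]
gripper_width: 0.007
finger_force: 0.0
```

Run:
```python
from h import *
st()
a=cams.read_camera("wrist");cv2.imwrite('pics/w3.png',a[:,:,::-1])
```

```text
4.5333 x_t,y_t,tipz mm -59.5 -13.4 52.6 [ 0.1  0.7 -0.1] [ 0.984 -0.18  -0.   ]
```

View pics/w3.png

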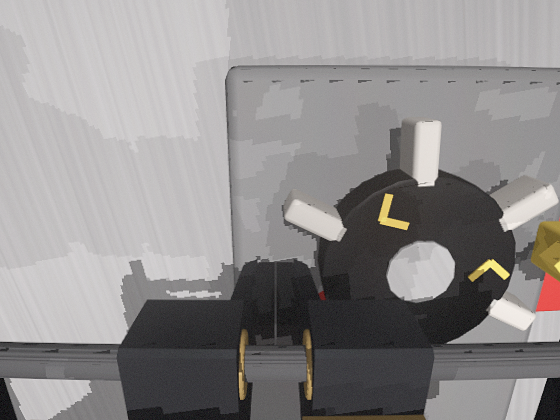

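The wheel sits at almost exactly half-way: a white tab points straight up at (427,150). A few millimetres more should do it.

Emit:
{"fn": "arm_command", "kwargs": {
  "moves": [
    {"fingers": 0,"tx": -0.3,"ty": 0,"tz": 0,"roll": 0},
    {"fingers": 0,"tx": 0,"ty": 0,"tz": 0,"roll": 0},
    {"fingers": 0,"tx": 0,"ty": 0,"tz": 0,"roll": 0}
  ]
}}

```text
time_s: 4.83
tool_pos: [0.5166, 0.0496, 0.0777]
orientation: [[0.179, 0.984, -0.0], [0.984, -0.179, -0.0], [-0.0, -0.0, -1.0]]
wrist_force: [-0.7, 0.8, -0.1]
gripper_width: 0.004
finger_force: 0.0
```

Run:
```python
from h import *
st()
a=cams.read_camera("wrist");cv2.imwrite('pics/w4.png',a[:,:,::-1])
```

```text
4.8333 x_t,y_t,tipz mm -59.6 -15.5 52.7 [-0.7  0.8 -0.1] [ 0.984 -0.179 -0.   ]
```

View pics/w4.png

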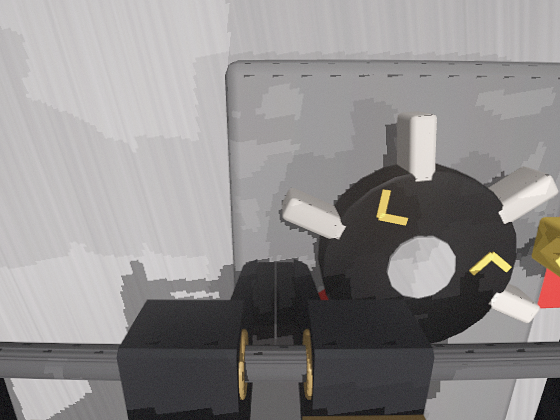

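Moved on only about 2°. I'll measure the wheel angle numerically from a ring sampled on the tabs.

```bash
cat >> h.py <<'E'
def wheel(cam="wrist"):
    ci=cams.camera_info(cam);a=cams.read_camera(cam).astype(int)
    R=r.observe()['orientation'];th=np.radians(np.arange(360));out={}
    sc=[]
    for rad in(.050,.055):
        X=HUB+rad*(np.cos(th)[:,None]*R[:,1]+np.sin(th)[:,None]*R[:,0])
        q=np.rint(proj(cam,X,ci)).astype(int);ok=(q[:,0]>=0)&(q[:,0]<560)&(q[:,1]>=0)&(q[:,1]<420)
        c=np.zeros((360,3),int);c[ok]=a[q[ok,1],q[ok,0]];sc.append(c)
    c=np.mean(sc,0)
    w=(c.min(1)>185);red=(c[:,0]>110)&(c[:,1:].max(1)<70)
    ph=np.degrees(np.angle(np.exp(6j*th[w]).sum()))/6 if w.any() else None
    print("white at",np.flatnonzero(w)[::3],"red at",np.flatnonzero(red)[::2],"phase mod 60:",ph)
E
python3 -c "
from h import *
wheel()"
```

```text
white at [ 30  33  36  39  94  97 100 155 158 161 332 335 338] red at [] phase mod 60: -24.549091703591927
```

Emit:
{"fn": "arm_command", "kwargs": {
  "moves": [
    {"fingers": 0,"tx": -0.3,"ty": 0,"tz": 0,"roll": 0},
    {"fingers": 0,"tx": 0,"ty": 0,"tz": 0,"roll": 0},
    {"fingers": 0,"tx": 0,"ty": 0,"tz": 0,"roll": 0}
  ]
}}

```text
time_s: 5.18
tool_pos: [0.5161, 0.0467, 0.0778]
orientation: [[0.179, 0.984, 0.0], [0.984, -0.179, -0.0], [-0.0, 0.0, -1.0]]
wrist_force: [-0.0, -0.0, 0.5]
gripper_width: 0.006
finger_force: 0.0
```

```bash
python3 -c "
from h import *
st();wheel();wheel('scene');wheel('side')"
```

```text
5.1833 x_t,y_t,tipz mm -59.5 -18.5 52.8 [-0.  -0.   0.5] [ 0.984 -0.179  0.   ]
white at [ 35  38  41  44  98 101 104 158 161 164 336 339 342] red at [] phase mod 60: -20.000000000000004
white at [] red at [] phase mod 60: None
white at [ 49 349] red at [] phase mod 60: -11.000000000000007
```

Emit:
{"fn": "arm_command", "kwargs": {
  "moves": [
    {"fingers": 0,"tx": 0,"ty": 0,"tz": 0,"roll": 0},
    {"fingers": 0,"tx": 0,"ty": 0,"tz": 0,"roll": 0},
    {"fingers": 0,"tx": 0,"ty": 0,"tz": 0,"roll": 0},
    {"fingers": 0,"tx": 0,"ty": 0,"tz": 0,"roll": 0}
  ]
}}

```text
time_s: 5.67
tool_pos: [0.5161, 0.0468, 0.0777]
orientation: [[0.179, 0.984, 0.0], [0.984, -0.179, -0.0], [-0.0, 0.0, -1.0]]
wrist_force: [-0.0, 0.4, -0.3]
gripper_width: 0.004
finger_force: 0.0
```

```bash
python3 -c "
from h import *
st();wheel()"
```

```text
5.6667 x_t,y_t,tipz mm -59.6 -18.3 52.7 [-0.   0.4 -0.3] [ 0.984 -0.179  0.   ]
white at [  0   3  58  61  64 119 122 125 179 182 185 356 359] red at [] phase mod 60: 0.40331671528449303
```

It snapped to the click (phase 0.4°), slowly. Now repeat: out, back, in, push, wait.

Emit:
{"fn": "arm_command", "kwargs": {
  "moves": [
    {"fingers": 0,"tx": 0,"ty": -2,"tz": 0,"roll": 0},
    {"fingers": 0,"tx": 0,"ty": -2,"tz": 0,"roll": 0},
    {"fingers": 0,"tx": 2.1,"ty": 0,"tz": 0,"roll": 0},
    {"fingers": 0,"tx": 2.1,"ty": 0,"tz": 0,"roll": 0},
    {"fingers": 0,"tx": 0,"ty": 0,"tz": 0,"roll": 0}
  ]
}}

```text
time_s: 6.13
tool_pos: [0.4844, 0.0974, 0.078]
orientation: [[0.177, 0.984, 0.001], [0.984, -0.177, 0.0], [0.001, 0.001, -1.0]]
wrist_force: [-1.0, -0.4, -0.1]
gripper_width: 0.006
finger_force: 0.0
```

```bash
python3 -c "
from h import *
st();wheel()"
```

```text
6.1333 x_t,y_t,tipz mm -99.7 26.0 53.0 [-1.  -0.4 -0.1] [ 0.984 -0.177  0.001]
white at [117 120 123] red at [] phase mod 60: 0.9999999999999991
```

Emit:
{"fn": "arm_command", "kwargs": {
  "moves": [
    {"fingers": 0,"tx": 0,"ty": 2,"tz": 0,"roll": 0},
    {"fingers": 0,"tx": 0,"ty": 2,"tz": 0,"roll": 0},
    {"fingers": 0,"tx": 0,"ty": 0,"tz": 0,"roll": 0},
    {"fingers": 0,"tx": -0.4,"ty": 0,"tz": 0,"roll": 0},
    {"fingers": 0,"tx": -0.4,"ty": 0,"tz": 0,"roll": 0}
  ]
}}

```text
time_s: 6.6
tool_pos: [0.5212, 0.0797, 0.0775]
orientation: [[0.179, 0.984, -0.001], [0.984, -0.179, 0.0], [-0.0, -0.001, -1.0]]
wrist_force: [-0.3, -0.6, -0.8]
gripper_width: 0.002
finger_force: 0.0
```

Emit:
{"fn": "arm_command", "kwargs": {
  "moves": [
    {"fingers": 0,"tx": -0.4,"ty": 0,"tz": 0,"roll": 0},
    {"fingers": 0,"tx": -0.4,"ty": 0,"tz": 0,"roll": 0},
    {"fingers": 0,"tx": -0.4,"ty": 0,"tz": 0,"roll": 0},
    {"fingers": 0,"tx": -0.4,"ty": 0,"tz": 0,"roll": 0},
    {"fingers": 0,"tx": -0.4,"ty": 0,"tz": 0,"roll": 0}
  ]
}}

```text
time_s: 7.02
tool_pos: [0.5186, 0.0602, 0.0778]
orientation: [[0.179, 0.984, 0.001], [0.984, -0.179, -0.0], [0.0, 0.001, -1.0]]
wrist_force: [1.4, 1.4, -0.4]
gripper_width: 0.001
finger_force: 1.0
```

Emit:
{"fn": "arm_command", "kwargs": {
  "moves": [
    {"fingers": 0,"tx": -0.4,"ty": 0,"tz": 0,"roll": 0},
    {"fingers": 0,"tx": -0.4,"ty": 0,"tz": 0,"roll": 0},
    {"fingers": 0,"tx": -0.3,"ty": 0,"tz": 0,"roll": 0},
    {"fingers": 0,"tx": 0,"ty": 0,"tz": 0,"roll": 0},
    {"fingers": 0,"tx": 0,"ty": 0,"tz": 0,"roll": 0}
  ]
}}

```text
time_s: 7.43
tool_pos: [0.5166, 0.0494, 0.0778]
orientation: [[0.179, 0.984, -0.0], [0.984, -0.179, -0.0], [-0.0, -0.0, -1.0]]
wrist_force: [0.2, -0.2, -0.3]
gripper_width: 0.007
finger_force: 0.0
```

```bash
python3 -c "
from h import *
st();wheel()"
```

```text
7.4333 x_t,y_t,tipz mm -59.5 -15.7 52.8 [ 0.2 -0.2 -0.3] [ 0.984 -0.179 -0.   ]
white at [ 31  34  37  40  95  98 101 155 158 161 333 336 339] red at [] phase mod 60: -23.786245735243508
```

Emit:
{"fn": "arm_command", "kwargs": {
  "moves": [
    {"fingers": 0,"tx": 0,"ty": 0,"tz": 0,"roll": 0},
    {"fingers": 0,"tx": 0,"ty": 0,"tz": 0,"roll": 0},
    {"fingers": 0,"tx": 0,"ty": 0,"tz": 0,"roll": 0},
    {"fingers": 0,"tx": 0,"ty": 0,"tz": 0,"roll": 0},
    {"fingers": 0,"tx": 0,"ty": 0,"tz": 0,"roll": 0}
  ]
}}

```text
time_s: 7.9
tool_pos: [0.5167, 0.0498, 0.0777]
orientation: [[0.179, 0.984, -0.0], [0.984, -0.179, -0.0], [-0.0, -0.0, -1.0]]
wrist_force: [0.2, -0.2, 0.1]
gripper_width: 0.007
finger_force: 0.0
```

Emit:
{"fn": "arm_command", "kwargs": {
  "moves": [
    {"fingers": 0,"tx": 0,"ty": 0,"tz": 0,"roll": 0},
    {"fingers": 0,"tx": 0,"ty": 0,"tz": 0,"roll": 0},
    {"fingers": 0,"tx": 0,"ty": 0,"tz": 0,"roll": 0},
    {"fingers": 0,"tx": 0,"ty": 0,"tz": 0,"roll": 0}
  ]
}}

```text
time_s: 8.23
tool_pos: [0.5167, 0.0498, 0.0777]
orientation: [[0.179, 0.984, -0.0], [0.984, -0.179, 0.0], [-0.0, -0.0, -1.0]]
wrist_force: [-0.6, 0.7, 0.1]
gripper_width: 0.004
finger_force: 0.0
```

Run:
```python
from h import *
st();wheel()
a=cams.read_camera("scene");b=cams.read_camera("side")
cv2.imwrite('pics/c5.png',np.hstack([cv2.resize(i,None,fx=4,fy=4) for i in(a[180:250,260:350],b[190:270,260:350][:70])])[:,:,::-1])
```

```text
8.2333 x_t,y_t,tipz mm -59.6 -15.3 52.7 [-0.6  0.7  0.1] [ 0.984 -0.179 -0.   ]
white at [ 31  34  37  40  95  98 101 155 158 161 333 336 339] red at [] phase mod 60: -23.786245735243508
```

View pics/c5.png

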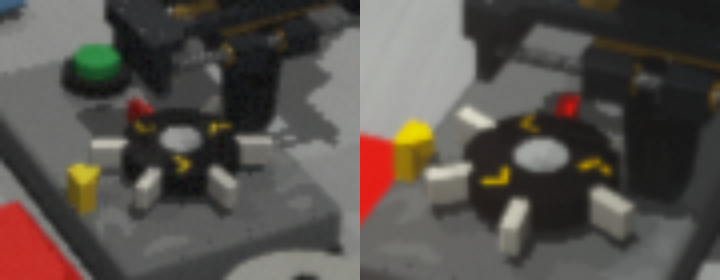

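Red is now past the near-right side, with the wheel stuck just beyond half-way (36°). I'll nudge another 3 mm and wait.

Emit:
{"fn": "arm_command", "kwargs": {
  "moves": [
    {"fingers": 0,"tx": -0.3,"ty": 0,"tz": 0,"roll": 0},
    {"fingers": 0,"tx": 0,"ty": 0,"tz": 0,"roll": 0},
    {"fingers": 0,"tx": 0,"ty": 0,"tz": 0,"roll": 0},
    {"fingers": 0,"tx": 0,"ty": 0,"tz": 0,"roll": 0},
    {"fingers": 0,"tx": 0,"ty": 0,"tz": 0,"roll": 0}
  ]
}}

```text
time_s: 8.8
tool_pos: [0.5161, 0.0468, 0.0777]
orientation: [[0.179, 0.984, -0.0], [0.984, -0.179, 0.0], [0.0, -0.0, -1.0]]
wrist_force: [-0.8, 0.4, -0.5]
gripper_width: 0.002
finger_force: 0.0
```

Emit:
{"fn": "arm_command", "kwargs": {
  "moves": [
    {"fingers": 0,"tx": 0,"ty": 0,"tz": 0,"roll": 0},
    {"fingers": 0,"tx": 0,"ty": 0,"tz": 0,"roll": 0},
    {"fingers": 0,"tx": 0,"ty": 0,"tz": 0,"roll": 0},
    {"fingers": 0,"tx": 0,"ty": 0,"tz": 0,"roll": 0}
  ]
}}

```text
time_s: 9.13
tool_pos: [0.5161, 0.0468, 0.0777]
orientation: [[0.179, 0.984, -0.0], [0.984, -0.179, 0.0], [0.0, -0.0, -1.0]]
wrist_force: [-0.8, 0.1, 0.3]
gripper_width: 0.001
finger_force: 0.0
```

```bash
python3 -c "
from h import *
st();wheel()"
```

```text
9.1333 x_t,y_t,tipz mm -59.6 -18.3 52.7 [-0.8  0.1  0.3] [ 0.984 -0.179 -0.   ]
white at [  0   3  58  61  64 119 122 125 179 182 185 356 359] red at [304] phase mod 60: 0.40331671528449303
```

Snapped; red is at about 300°. One more click, same stroke.

Emit:
{"fn": "arm_command", "kwargs": {
  "moves": [
    {"fingers": 0,"tx": 0,"ty": -2,"tz": 0,"roll": 0},
    {"fingers": 0,"tx": 0,"ty": -2,"tz": 0,"roll": 0},
    {"fingers": 0,"tx": 2.1,"ty": 0,"tz": 0,"roll": 0},
    {"fingers": 0,"tx": 2.1,"ty": 0,"tz": 0,"roll": 0},
    {"fingers": 0,"tx": 0,"ty": 0,"tz": 0,"roll": 0}
  ]
}}

```text
time_s: 9.6
tool_pos: [0.4845, 0.0975, 0.078]
orientation: [[0.177, 0.984, 0.001], [0.984, -0.177, 0.001], [0.001, 0.001, -1.0]]
wrist_force: [-0.7, -0.5, -0.4]
gripper_width: 0.002
finger_force: 0.0
```

Emit:
{"fn": "arm_command", "kwargs": {
  "moves": [
    {"fingers": 0,"tx": 0,"ty": 2,"tz": 0,"roll": 0},
    {"fingers": 0,"tx": 0,"ty": 2,"tz": 0,"roll": 0},
    {"fingers": 0,"tx": 0,"ty": 0,"tz": 0,"roll": 0},
    {"fingers": 0,"tx": -0.4,"ty": 0,"tz": 0,"roll": 0},
    {"fingers": 0,"tx": -0.4,"ty": 0,"tz": 0,"roll": 0}
  ]
}}

```text
time_s: 10.02
tool_pos: [0.5212, 0.0798, 0.0775]
orientation: [[0.179, 0.984, -0.001], [0.984, -0.179, -0.0], [-0.0, -0.001, -1.0]]
wrist_force: [0.6, 0.1, -0.7]
gripper_width: 0.006
finger_force: 0.0
```

Emit:
{"fn": "arm_command", "kwargs": {
  "moves": [
    {"fingers": 0,"tx": -0.4,"ty": 0,"tz": 0,"roll": 0},
    {"fingers": 0,"tx": -0.4,"ty": 0,"tz": 0,"roll": 0},
    {"fingers": 0,"tx": -0.4,"ty": 0,"tz": 0,"roll": 0},
    {"fingers": 0,"tx": -0.4,"ty": 0,"tz": 0,"roll": 0},
    {"fingers": 0,"tx": -0.4,"ty": 0,"tz": 0,"roll": 0}
  ]
}}

```text
time_s: 10.43
tool_pos: [0.5187, 0.0602, 0.0779]
orientation: [[0.179, 0.984, 0.001], [0.984, -0.179, -0.0], [0.0, 0.001, -1.0]]
wrist_force: [1.8, 3.5, -0.4]
gripper_width: 0.004
finger_force: 1.0
```

Emit:
{"fn": "arm_command", "kwargs": {
  "moves": [
    {"fingers": 0,"tx": -0.4,"ty": 0,"tz": 0,"roll": 0},
    {"fingers": 0,"tx": -0.4,"ty": 0,"tz": 0,"roll": 0},
    {"fingers": 0,"tx": -0.3,"ty": 0,"tz": 0,"roll": 0},
    {"fingers": 0,"tx": 0,"ty": 0,"tz": 0,"roll": 0},
    {"fingers": 0,"tx": -0.3,"ty": 0,"tz": 0,"roll": 0}
  ]
}}

```text
time_s: 10.85
tool_pos: [0.5161, 0.0467, 0.0778]
orientation: [[0.179, 0.984, 0.0], [0.984, -0.179, -0.0], [-0.0, 0.0, -1.0]]
wrist_force: [0.3, 1.1, -0.3]
gripper_width: 0.007
finger_force: 0.1
```

Emit:
{"fn": "arm_command", "kwargs": {
  "moves": [
    {"fingers": 0,"tx": 0,"ty": 0,"tz": 0,"roll": 0},
    {"fingers": 0,"tx": 0,"ty": 0,"tz": 0,"roll": 0},
    {"fingers": 0,"tx": 0,"ty": 0,"tz": 0,"roll": 0},
    {"fingers": 0,"tx": 0,"ty": 0,"tz": 0,"roll": 0},
    {"fingers": 0,"tx": 0,"ty": 0,"tz": 0,"roll": 0}
  ]
}}

```text
time_s: 11.27
tool_pos: [0.5161, 0.0469, 0.0777]
orientation: [[0.179, 0.984, -0.0], [0.984, -0.179, -0.0], [-0.0, -0.0, -1.0]]
wrist_force: [0.3, -0.5, 0.8]
gripper_width: 0.01
finger_force: 0.0
```

Emit:
{"fn": "arm_command", "kwargs": {
  "moves": [
    {"fingers": 0,"tx": 0,"ty": 0,"tz": 0,"roll": 0},
    {"fingers": 0,"tx": 0,"ty": 0,"tz": 0,"roll": 0},
    {"fingers": 0,"tx": 0,"ty": 0,"tz": 0,"roll": 0},
    {"fingers": 0,"tx": 0,"ty": 0,"tz": 0,"roll": 0},
    {"fingers": 0,"tx": 0,"ty": 0,"tz": 0,"roll": 0}
  ]
}}

```text
time_s: 11.68
tool_pos: [0.5161, 0.0468, 0.0778]
orientation: [[0.179, 0.984, -0.0], [0.984, -0.179, -0.0], [-0.0, -0.0, -1.0]]
wrist_force: [0.1, -0.4, 0.3]
gripper_width: 0.004
finger_force: 0.0
```

```bash
python3 -c "
from h import *
st();wheel()"
```

```text
11.6833 x_t,y_t,tipz mm -59.6 -18.3 52.8 [ 0.1 -0.4  0.3] [ 0.984 -0.179 -0.   ]
white at [ 56  59  62 117 120 123 177 180 183 186] red at [4] phase mod 60: 0.8553113705516756
```

Red is at the pointer, phase ~0. Retreat, rise, and look at the button.

Emit:
{"fn": "arm_command", "kwargs": {
  "moves": [
    {"fingers": 0,"tx": 0,"ty": -2,"tz": 0,"roll": 0},
    {"fingers": 0,"tx": 0,"ty": -2,"tz": 0,"roll": 0},
    {"fingers": 0,"tx": 0,"ty": 0,"tz": -4,"roll": 0},
    {"fingers": 0,"tx": 0,"ty": 0,"tz": -4,"roll": 0},
    {"fingers": 0,"tx": 0,"ty": 0,"tz": -4,"roll": 0}
  ]
}}

```text
time_s: 12.15
tool_pos: [0.476, 0.0541, 0.1992]
orientation: [[0.179, 0.984, -0.001], [0.984, -0.179, 0.0], [-0.0, -0.001, -1.0]]
wrist_force: [1.3, -0.6, -0.6]
gripper_width: 0.001
finger_force: 0.0
```

Emit:
{"fn": "arm_command", "kwargs": {
  "moves": [
    {"fingers": 0,"tx": -2.5,"ty": 0,"tz": -3,"roll": 0},
    {"fingers": 0,"tx": -2,"ty": 0,"tz": 0,"roll": 0},
    {"fingers": 0,"tx": 0,"ty": 0,"tz": 0,"roll": 0},
    {"fingers": 0,"tx": 0,"ty": 0,"tz": 0,"roll": 0}
  ]
}}

```text
time_s: 12.48
tool_pos: [0.4685, 0.0093, 0.2277]
orientation: [[0.181, 0.984, -0.0], [0.984, -0.181, 0.0], [0.0, -0.0, -1.0]]
wrist_force: [0.1, 0.2, -1.0]
gripper_width: 0.007
finger_force: 0.0
```

Run:
```python
from h import *
st();wheel()
a=cams.read_camera("wrist");R=r.observe()['orientation'];p=r.observe()['tool_pos']
cv2.imwrite('pics/w6.png',a[:,:,::-1])
h=cv2.cvtColor(a,cv2.COLOR_RGB2HSV);m=cv2.inRange(h,(45,100,40),(80,255,255))
n,l,s,c=cv2.connectedComponentsWithStats(m)
for i in np.argsort(-s[1:,4])[:2]+1:
    X=plane("wrist",c[i],.050);print(s[i],c[i],X,"tool",R.T@(X-p),"rel hub",R.T@(X-HUB))
```

```text
12.4833 x_t,y_t,tipz mm -99.6 -63.9 202.7 [ 0.1  0.2 -1. ] [ 0.984 -0.181 -0.   ]
white at [ 55  58  61  64 119 122 125 180 183 186 239 242 245 297 300 303] red at [4] phase mod 60: 0.5569431257703378
[ 369  245   39   38 1151] [388.17463076 263.61685491] [ 0.55702939 -0.07589048  0.05      ] tool [-0.06890115  0.1028514   0.17684456] rel hub [-0.13174807  0.00268553  0.01595412]
[368 263   1   1   1] [368. 263.] [ 0.53911521 -0.0719496   0.05      ] tool [-0.0682312   0.08452113  0.17687544] rel hub [-0.13107811 -0.01564474  0.015985  ]
```

View pics/w6.png

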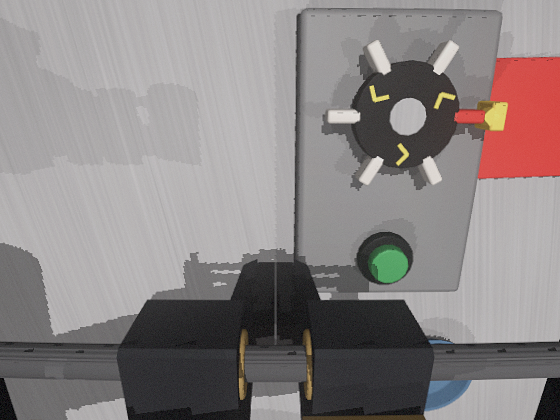

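The red tab is at the pointer (470–485,116), and the green button is at (388,264). That is consistent with (0,-128 mm) from the hub and a top height of about 58 mm. Moving over it and descending.

Emit:
{"fn": "arm_command", "kwargs": {
  "moves": [
    {"fingers": 0,"tx": -1.6,"ty": 2.5,"tz": 0,"roll": 0},
    {"fingers": 0,"tx": -1.6,"ty": 2.5,"tz": 0,"roll": 0},
    {"fingers": 0,"tx": -1.6,"ty": 2.5,"tz": 0,"roll": 0},
    {"fingers": 0,"tx": -1.6,"ty": 2.5,"tz": 0,"roll": 0},
    {"fingers": 0,"tx": 0,"ty": 0,"tz": 2,"roll": 0}
  ]
}}

```text
time_s: 13.0
tool_pos: [0.5598, -0.0738, 0.2089]
orientation: [[0.18, 0.984, 0.006], [0.984, -0.18, -0.002], [-0.001, 0.006, -1.0]]
wrist_force: [-0.0, -0.2, 0.2]
gripper_width: 0.002
finger_force: 0.0
```

Emit:
{"fn": "arm_command", "kwargs": {
  "moves": [
    {"fingers": 0,"tx": 0,"ty": 0,"tz": 4,"roll": 0},
    {"fingers": 0,"tx": 0,"ty": 0,"tz": 4,"roll": 0},
    {"fingers": 0,"tx": 0,"ty": 0,"tz": 2.5,"roll": 0},
    {"fingers": 0,"tx": 0,"ty": 0,"tz": 0,"roll": 0},
    {"fingers": 0,"tx": 0,"ty": 0,"tz": 0,"roll": 0}
  ]
}}

```text
time_s: 13.42
tool_pos: [0.5555, -0.0703, 0.1019]
orientation: [[0.178, 0.984, -0.003], [0.984, -0.178, 0.001], [0.001, -0.003, -1.0]]
wrist_force: [0.6, 0.7, 1.4]
gripper_width: 0.007
finger_force: 0.0
```

```bash
python3 -c "
from h import *
st()
a=cams.read_camera('scene');b=cams.read_camera('side')
cv2.imwrite('pics/c7.png',np.hstack([cv2.resize(i,None,fx=5,fy=5) for i in(a[160:240,250:330],b[170:250,280:360])])[:,:,::-1])"
```

```text
13.4167 x_t,y_t,tipz mm -0.1 -126.5 76.9 [0.6 0.7 1.4] [ 0.984 -0.178 -0.003]
```

View pics/c7.png

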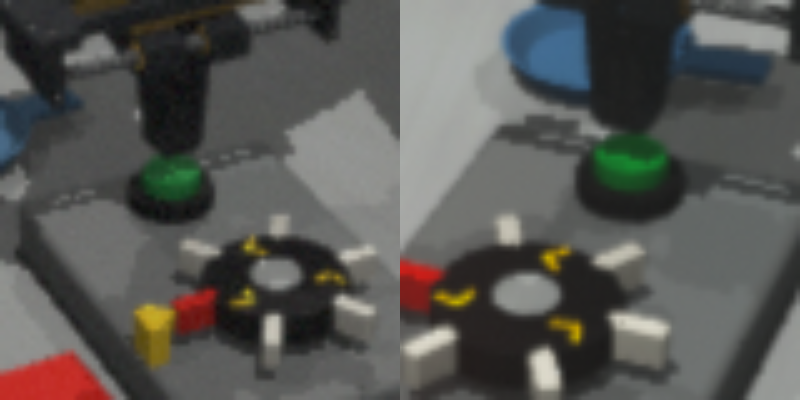

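Both views show the finger centred above the cap, and the red tab at the yellow pointer. Now press in small steps, watching the force.

Emit:
{"fn": "arm_command", "kwargs": {
  "moves": [
    {"fingers": 0,"tx": 0,"ty": 0,"tz": 0.6,"roll": 0},
    {"fingers": 0,"tx": -0.1,"ty": 0,"tz": 0.6,"roll": 0},
    {"fingers": 0,"tx": 0,"ty": 0,"tz": 0.2,"roll": 0},
    {"fingers": 0,"tx": 0,"ty": 0,"tz": 0,"roll": 0},
    {"fingers": 0,"tx": 0,"ty": 0,"tz": 0,"roll": 0}
  ]
}}

```text
time_s: 13.93
tool_pos: [0.5555, -0.0722, 0.0889]
orientation: [[0.179, 0.984, 0.0], [0.984, -0.179, -0.0], [-0.0, 0.0, -1.0]]
wrist_force: [0.2, 0.2, 0.5]
gripper_width: 0.002
finger_force: 0.0
```

Emit:
{"fn": "arm_command", "kwargs": {
  "moves": [
    {"fingers": 0,"tx": 0,"ty": 0,"tz": 0.2,"roll": 0},
    {"fingers": 0,"tx": 0,"ty": 0,"tz": 0,"roll": 0},
    {"fingers": 0,"tx": 0,"ty": 0,"tz": 0,"roll": 0}
  ]
}}

```text
time_s: 14.18
tool_pos: [0.5555, -0.0722, 0.0868]
orientation: [[0.179, 0.984, 0.0], [0.984, -0.179, -0.0], [-0.0, 0.0, -1.0]]
wrist_force: [-0.1, -0.3, 0.0]
gripper_width: 0.008
finger_force: 0.0
```

Emit:
{"fn": "arm_command", "kwargs": {
  "moves": [
    {"fingers": 0,"tx": 0,"ty": 0,"tz": 0.2,"roll": 0},
    {"fingers": 0,"tx": 0,"ty": 0,"tz": 0,"roll": 0},
    {"fingers": 0,"tx": 0,"ty": 0,"tz": 0,"roll": 0}
  ]
}}

```text
time_s: 14.43
tool_pos: [0.5556, -0.0722, 0.0848]
orientation: [[0.179, 0.984, 0.0], [0.984, -0.179, -0.0], [-0.0, 0.0, -1.0]]
wrist_force: [-0.2, 1.2, 1.8]
gripper_width: 0.007
finger_force: 0.8
```

Emit:
{"fn": "arm_command", "kwargs": {
  "moves": [
    {"fingers": 0,"tx": 0,"ty": 0,"tz": 0.2,"roll": 0},
    {"fingers": 0,"tx": 0,"ty": 0,"tz": 0.2,"roll": 0},
    {"fingers": 0,"tx": 0,"ty": 0,"tz": 0.1,"roll": 0},
    {"fingers": 0,"tx": 0,"ty": 0,"tz": 0,"roll": 0},
    {"fingers": 0,"tx": 0,"ty": 0,"tz": 0,"roll": 0}
  ]
}}

```text
time_s: 14.85
tool_pos: [0.5556, -0.0722, 0.0799]
orientation: [[0.179, 0.984, 0.0], [0.984, -0.179, -0.0], [-0.0, 0.0, -1.0]]
wrist_force: [-0.1, -1.5, 4.2]
gripper_width: 0.008
finger_force: 1.8
```

Emit:
{"fn": "arm_command", "kwargs": {
  "moves": [
    {"fingers": 0,"tx": 0,"ty": 0,"tz": 0.1,"roll": 0},
    {"fingers": 0,"tx": 0,"ty": 0,"tz": 0,"roll": 0},
    {"fingers": 0,"tx": 0,"ty": 0,"tz": 0,"roll": 0}
  ]
}}

```text
time_s: 15.1
tool_pos: [0.5556, -0.0722, 0.0793]
orientation: [[0.179, 0.984, 0.001], [0.984, -0.179, -0.0], [-0.0, 0.001, -1.0]]
wrist_force: [-0.8, 0.9, 7.9]
gripper_width: 0.004
finger_force: 4.2
```

Emit:
{"fn": "arm_command", "kwargs": {
  "moves": [
    {"fingers": 0,"tx": 0,"ty": 0,"tz": 0.1,"roll": 0},
    {"fingers": 0,"tx": 0,"ty": 0,"tz": 0,"roll": 0},
    {"fingers": 0,"tx": 0,"ty": 0,"tz": 0,"roll": 0}
  ]
}}

```text
time_s: 15.35
tool_pos: [0.5557, -0.0722, 0.0792]
orientation: [[0.179, 0.984, 0.001], [0.984, -0.179, -0.001], [-0.0, 0.001, -1.0]]
wrist_force: [-3.4, 1.7, 16.0]
gripper_width: 0.008
finger_force: 8.2
```

Hard stop reached about 7 mm below first contact, so it is fully down. Release straight up.

Emit:
{"fn": "arm_command", "kwargs": {
  "moves": [
    {"fingers": 0,"tx": 0,"ty": 0,"tz": -0.5,"roll": 0},
    {"fingers": 0,"tx": 0,"ty": 0,"tz": -0.8,"roll": 0},
    {"fingers": 0,"tx": 0,"ty": 0,"tz": -3,"roll": 0},
    {"fingers": 0,"tx": 0,"ty": 0,"tz": -4,"roll": 0},
    {"fingers": 0,"tx": 0,"ty": 0,"tz": -4,"roll": 0}
  ]
}}

```text
time_s: 15.77
tool_pos: [0.5546, -0.0719, 0.2016]
orientation: [[0.179, 0.984, -0.003], [0.984, -0.179, 0.001], [0.0, -0.003, -1.0]]
wrist_force: [0.7, 0.2, 0.4]
gripper_width: 0.007
finger_force: 0.0
```

Emit:
{"fn": "arm_command", "kwargs": {
  "moves": [
    {"fingers": 0,"tx": 1.6,"ty": -2.5,"tz": 0,"roll": 0},
    {"fingers": 0,"tx": 1.6,"ty": -2.5,"tz": 0,"roll": 0},
    {"fingers": 0,"tx": 1.6,"ty": -2.5,"tz": 0,"roll": 0},
    {"fingers": 0,"tx": 0,"ty": 0,"tz": 0,"roll": 0},
    {"fingers": 0,"tx": 0,"ty": 0,"tz": 0,"roll": 0}
  ]
}}

```text
time_s: 16.18
tool_pos: [0.4896, -0.0108, 0.2011]
orientation: [[0.178, 0.984, -0.0], [0.984, -0.178, -0.0], [-0.0, -0.0, -1.0]]
wrist_force: [-0.4, -0.3, 0.3]
gripper_width: 0.007
finger_force: 0.0
```

Run:
```python
from h import *
st();wheel()
a=cams.read_camera("wrist")
m=cv2.inRange(cv2.cvtColor(a,cv2.COLOR_RGB2HSV),(45,100,40),(80,255,255))
n,l,s,c=cv2.connectedComponentsWithStats(m);i=1+np.argmax(s[1:,4]);R=r.observe()['orientation']
print(s[i],R.T@(plane("wrist",c[i],.060)-HUB))
cv2.imwrite('pics/w8.png',a[:,:,::-1])
```

```text
16.1833 x_t,y_t,tipz mm -75.5 -79.7 176.1 [-0.4 -0.3  0.3] [ 0.984 -0.178 -0.   ]
white at [ 55  58  61 117 120 123 178 181 184 237 240 243 295 298 301] red at [3] phase mod 60: 0.4003536833112824
[ 346  238   44   43 1398] [-1.27513711e-01 -1.07255456e-04  6.02180940e-03]
```

View pics/w8.png

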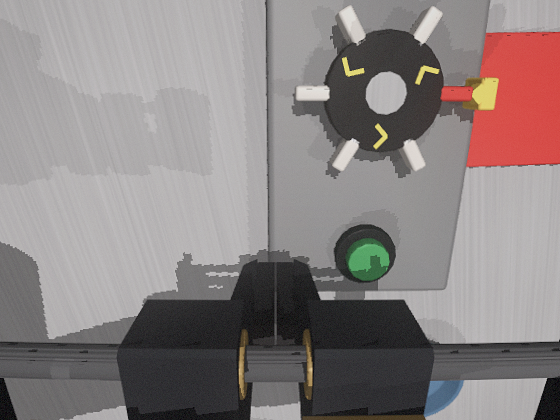

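The red tab is at the pointer (470,93), the button is back up at (368,259), and the robot is clear of everything. Handing in.

```bash
python3 -c "
from plant import r
print(r.close_job())"
```

```text
the job is handed in; nothing more can be done
None
```

The job is handed in: three counter-clockwise clicks left the wheel resting with its red tab at the yellow pointer. I then pressed the start button to its stop (about 16 N) and it came back up, with the arm clear at 16 s.

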